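Load a heavy carton onto a slip plate over a tilt rest

ROBOT

A 6-joint arm with a two-finger parallel gripper is mounted at the origin on a cart in front of the work surface, level with it; the furniture and walls round the work are solid. World frame = base frame: x ahead of the robot, y to its left, z up, the work surface at z = 0. Lengths are in m, angles in rad, forces in N, time in s.
With the tool pointing down it reaches from about 0.25 to 0.775 m from the base axis. Payload 4 kg.
Tool frame: the origin (TCP) lies midway between the tips of the shut fingers; the grasp point (between the pads) lies 19 mm behind it; z points along the fingers, y is the direction in which the jaws open and shut (so a half turn about z gives the same grasp; the last joint's range is limited). The gripper opens to 94 mm and grips with 3 to 60 N. Pads are 16 mm wide; open, the fingers measure 119 mm over their backs; the gripper's body (75 mm by 177 mm) begins 78 mm behind the grasp point.
Start: joints at [1.053, 0.087, 1.371, -0, 1.684, -0.103], TCP at [0.222, 0.503, 0.206] pointing down, gripper open.
Joint ranges: [-3.1, 3.1], [-0.76, 2.03], [0.27, 2.55], [-1.08, 4.22], [0.17, 2.65], [-2.57, 2.57]. Speed limits (rad/s): [2.79, 2.79, 3.14, 3.14, 3.14, 3.14].

INTERFACE

Orientations are given as [roll, pitch, yaw] about the fixed x, y, z axes, in that order (R = Rz(yaw) Ry(pitch) Rx(roll)).
In Python, from bench import get_obs, snapshot, ticket gives the robot as it stands.
- The arm moves only by the shell command python3 -m creep 'ROWS' [OPENING]. ROWS is JSON, a list that holds one entry, the list of rows, each a list of 4 numbers: the shift along the tool's x, y, z in mm, then the turn about the tool's z in degrees. A call has 1 to 8 rows; each row shifts and turns the commanded pose from where the row before left it, along the tool's axes as they then stand; what a row does not reach is not made up. A row lasts 1/8 s, in which the tool goes at most 62.5 mm and 10.7 degrees, less where a joint would pass 70% of its speed; a pose out of reach is approached as far as the arm can. A call with a gripper value outside its range is refused whole. OPENING is the opening, from 0 (shut) to 1 (fully open), set as the call begins (- or left out, the last holds). The fingers move at their own pace and stop on an object; the grip force is fixed at half the most. Time passes only in rows, so rows that do not move let the fingers close. It gives the time, the measured TCP pose, the force and the opening at its end, in the units of the state.
- get_obs(): the state, without advancing time (a new reading comes with each control period).
- snapshot(name): name is "scene" or "top" or "wrist"; returns a dict with "color" (420x560x3 uint8, red, green, blue), "depth" (420x560 float32, m along the optical axis (not along the pixel's ray), 0 where there is no reading), "fx", "fy", "cx", "cy" (pixels), "distortion" ([k1, k2, p1, p2, k3] as OpenCV has them; the pictures are not rectified), "extrinsics" (4x4, takes a point from world to camera coordinates). Camera axes: x right, y down, z forward; pixel columns grow to the right and rows downward; lengths in m; the calibration is good to about 2 mm. A picture is of the moment at which its call begins.
- ticket.close_job(): hands the job in, once; it reports no verdict.
The state is a dict: "time": time; "joint_positions": joint angles; "qvel": joint speeds; "joint_torque": joint torques, N m; "tool_pos": TCP position; "ee_rot": TCP orientation; "wrist_force": force on the tool from outside, world axes, zero at the start; "wrist_torque": the same for the moment, N m; "width": finger opening in m.
Only numpy, scipy, OpenCV 4.12 (cv2) and the standard library are available. Lean on these libraries where they do the work, as an engineer would, in place of code of your own. Each camera call takes 0.05 s, during which the arm holds its last target. There are 200 camera calls.

TASK

The upright carton is full of cards and too heavy to lift, so get it onto the slip plate without picking it up: take it by its handle and tip it back on its rear bottom edge until it leans on the tilt rest by itself, and let go. Then slide the slip plate's blade squarely under the raised front as far as it will go, and lower the carton gently by its handle until it stands flat on the blade, with no side overhanging. Leave it standing there in front of the rest, let go of everything, and do not disturb the tape roll, the gift box or the label roll.

Things in the scene. Friction and masses are not known exactly. Their poses are not given: they have to be found in the camera images.
- carton: Brown taped carton standing on end, 134 mm deep (x), 166 wide (y), 227 tall, 2.1 to 2.9 kg. Origin: centre of underside; x points to its rear face, beside the tilt rest; z up. Tipping it about its rear bottom edge takes 5 to 8 N at the handle; it balances at 0.52 rad of tilt, beyond which it falls back on the rest and stays leaning at about 0.7 rad, front bottom edge 85 mm up.
- carton_handle (a point): Middle of the black carry handle on top of the carton: a round bar 16 mm thick, 100 mm long along the carton's y, 269 mm above the carton's underside, over its centre; 34 mm free below the bar. The bar can turn between gripping fingers.
- carton_heel (a point): Middle of the carton's rear bottom edge (67 mm from its origin along its x), the edge it pivots on.
- tilt_rest: Grey steel tube frame fixed to the table, 165 mm high: two rubber-sleeved tubes 124 mm apart, reclined 0.68 rad, with a steel heel plate 170 mm wide at their foot. Origin: on the table, middle of the heel line (foot of the leaning face); x points backwards, the way the carton leans; y along the heel line. The carton's rear face starts 3 to 8 mm in front of the heel line, nearly square to it.
- slip_plate: Loose flat steel plate, 0.5 kg, for dragging cartons: blade 200 mm long (x), 196 wide (y), 5 thick (last 12 mm at the leading edge 3 thick); rear edge bent up to a lip 75 mm high with rubber edging. Origin: centre of underside; x points to the leading edge. Slides on the table; pushed home, its leading edge stops at the leaning carton's rear bottom edge.
- plate_nose (a point): Middle of the slip plate's leading edge, at the table (100 mm from its origin along its x).
- plate_grip (a point): Middle of the rubber edging on the slip plate's lip: 16 mm thick along the plate's x, 120 mm long along its y, 30 mm high; 97.5 mm behind the plate's origin and 60 mm above its underside.
- tape_roll: Bystander: roll of tape lying flat, 96 mm across, 45 mm high; origin at the centre of its underside.
- gift_box: Bystander: small white gift box, 81 x 120 x 42 mm; origin at the centre of its underside.
- label_roll: Bystander: white roll of labels standing flat, 100 mm across, 62 mm high; origin at the centre of its underside.

How it is judged:
On the way, in this order (a step that is already met when the one before it is completed fails the run):
1. the carton leans back on the tilt rest by itself, with its handle let go (angle between carton's own z axis and vertical above 0.58 rad and contact force between the fingers and carton below 0.3 N), for 0.2 s.
2. with the carton still leaning, the slip plate's leading edge is under it, within 35 mm of the rest's heel line (angle between carton's own z axis and vertical above 0.58 rad and x of plate_nose in the frame of tilt_rest above -0.035 m and y of plate_nose in the frame of tilt_rest between -0.04 and 0.04 m and height (world z) of plate_nose below 0.02 m), for 0.2 s.
At the end, for the whole second after the job is handed in: The carton stands still, upright (0.03 rad) and flat on the slip plate, within 18 mm of its centre line and 0.12 rad of square, at most 29 mm of it behind the leading edge; the plate lies flat; the carton's rear bottom edge is within 50 mm of the rest's heel (angle between each of carton, slip_plate's own z axis and vertical below 0.03 rad and x of carton in the frame of slip_plate between -0.01 and 0.062 m and y of carton in the frame of slip_plate between -0.018 and 0.018 m and z of carton in the frame of slip_plate between 0.0025 and 0.0085 m and angle between the x axis of carton and the x axis of slip_plate, either way round below 0.12 rad and horizontal distance between carton_heel and tilt_rest below 0.05 m and linear speed of each of carton, slip_plate below 0.02 m/s); the robot touches nothing.
It fails at once if the carton is lifted: its rear bottom edge more than 30 mm above the table (height (world z) of carton_heel above 0.03 m).
It fails at once if the carton is dropped or flung: it turns faster than 2.5 rad/s (angular speed of carton above 2.5 rad/s).
It fails at once if the carton topples: tilted more than 0.95 rad (angle between carton's own z axis and vertical above 0.95 rad).
It fails at once if the tape roll, gift box or label roll is moved by more than 30 mm (distance of any of tape_roll, gift_box, label_roll from where it was at the start of the episode above 0.03 m).
It also fails if it takes over 67 s, if anything falls off the work surface, if the arm or the gripper's body presses on something with over 40 N, if the wrist force passes 120 N, or if a joint passes its speed limit or range.

## Working session

There is one attempt and no reset: what is moved stays moved. The work goes in short steps, Python scripts to look and compute and a shell command to move; the robot and the scene stay as the last step left them, time stands still between calls to the robot, and variables do not carry over. Pictures are saved under pics/ and viewed, on a budget of 10 in all, crops included, one or two more only if the job needs it, and the job is handed in when it is done.

```bash
mkdir -p pics; ls
cat > h.py <<'E'
import numpy as np, cv2, pickle
from bench import get_obs, snapshot
from scipy.spatial.transform import Rotation as R
def shot(name,fn):
    s=snapshot(name); pickle.dump(s,open(f'pics/{fn}.pkl','wb'))
    cv2.imwrite(f'pics/{fn}.png',s['color'][:,:,::-1]); return s
def load(fn): return pickle.load(open(f'pics/{fn}.pkl','rb'))
def cloud(s):
    h,w=s['depth'].shape
    K=np.array([[s['fx'],0,s['cx']],[0,s['fy'],s['cy']],[0,0,1.]])
    u,v=np.meshgrid(np.arange(w),np.arange(h))
    p=cv2.undistortPoints(np.stack([u,v],-1).reshape(-1,1,2).astype(np.float64),K,np.array(s['distortion'],float)).reshape(h,w,2)
    d=s['depth'].astype(float); c=np.dstack([p*d[...,None],d])
    E=np.array(s['extrinsics']); P=(c-E[:3,3])@E[:3,:3]
    P[d<=0]=np.nan; return P
def px(fn,pts):
    P=cloud(load(fn))
    for u,v in pts: print((u,v),np.round(np.nanmedian(P[v-1:v+2,u-1:u+2].reshape(-1,3),0),4))
E
python3 - <<'E'
from h import *
o=get_obs(); print({k:np.round(v,3) for k,v in o.items()})
a=shot('scene','s0');b=shot('top','t0')
for s in(a,b): print(np.round(s['extrinsics'],2).tolist())
E
```

```text
pics
{'time': np.float64(0.0), 'joint_positions': array([ 1.053,  0.088,  1.372, -0.   ,  1.684, -0.103]), 'qvel': array([-0.001, -0.001,  0.002, -0.001,  0.001,  0.001]), 'joint_torque': array([-0.0000e+00, -3.4018e+01, -3.0243e+01,  7.2000e-02,  3.3000e-02,
       -0.0000e+00]), 'tool_pos': array([0.221, 0.503, 0.204]), 'ee_rot': array([-3.139, -0.   ,  2.727]), 'wrist_force': array([-0.116,  1.343, -0.03 ]), 'wrist_torque': array([ 0.013, -0.007,  0.067]), 'width': np.float64(0.094)}
[[-0.51, -0.86, 0.02, 0.24], [-0.54, 0.3, -0.79, 0.37], [0.67, -0.41, -0.62, 1.35], [0.0, 0.0, 0.0, 1.0]]
[[-0.01, -1.0, 0.0, 0.02], [-1.0, 0.01, -0.07, 0.46], [0.07, -0.0, -1.0, 1.39], [0.0, 0.0, 0.0, 1.0]]
```

View pics/t0.png

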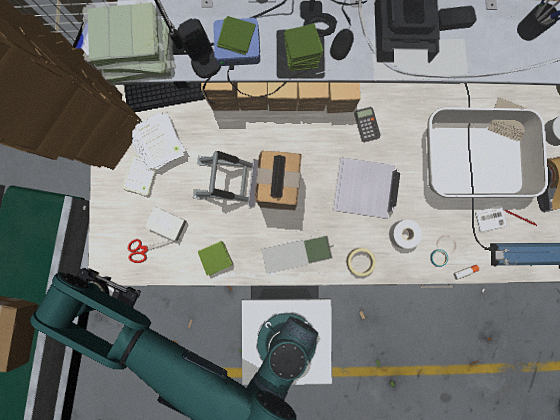

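View pics/s0.png

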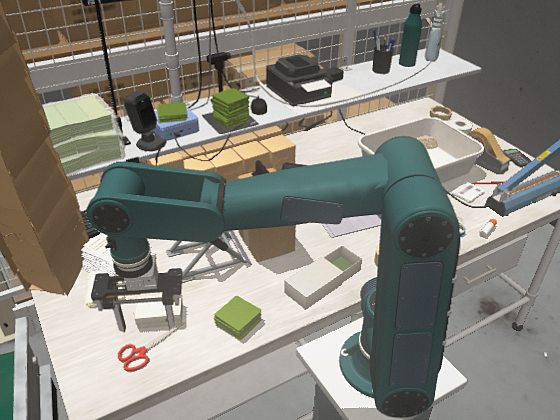

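The top view shows the tilt rest at (222,178) and the carton at (278,178) with its black handle bar. The slip plate is at (367,187), with its lip on the right at (394,192). The gift box is at (166,225), the label roll at (406,235) and the tape at (361,262). So carton x, plate x and rest x all point along about +y in the world frame.

Run:
```python
from h import *
s=load('t0');P=cloud(s);c=s['color'].astype(int)
def rect(m,n):
    m=m.astype(np.uint8);k,l,st,ce=cv2.connectedComponentsWithStats(m);
    i=1+np.argmax(st[1:,4]);q=P[l==i];r=cv2.minAreaRect((q[:,:2]*1000).astype(np.float32));print(n,st[i],np.round(r[0],1),np.round(r[1],1),round(r[2],1),'z',np.round(np.percentile(q[:,2],[5,50,95]),3),'mean',np.round(q.mean(0),4))
u,v=np.meshgrid(np.arange(560),np.arange(420))
box=lambda a,b,c_,d:(u>a)&(u<b)&(v>c_)&(v<d)
Z=P[...,2]
rect(box(250,310,140,220)&(abs(Z-.227)<.012),'top')
rect(box(250,310,140,220)&(Z>.25),'handle')
rect(box(325,410,150,225)&(Z>.05)&(Z<.1),'lip')
rect(box(325,410,150,225)&(Z>-0.003)&(Z<.02)&(c.sum(2)<580)&(abs(c[...,0]-c[...,2])<25),'blade')
rect(box(190,255,140,215)&(Z>.03)&(Z<.2),'rest')
rect(box(190,255,140,215)&(Z>.14)&(Z<.2),'resttop')
rect(box(140,195,200,250)&(Z>.03)&(Z<.07),'gift')
rect(box(385,425,210,255)&(Z>.04)&(Z<.09),'label')
rect(box(340,380,240,280)&(Z>.03)&(Z<.07),'tape')
im=cv2.resize(s['color'][135:230,185:410],None,fx=3.5,fy=3.5,interpolation=cv2.INTER_CUBIC)
cv2.imwrite('pics/t0c.png',im[:,:,::-1])
```

```text
top [ 255  151   47   54 1967] [554.6  26.5] [133.1 161.6] 84.5 z [0.218 0.224 0.232] mean [0.5527 0.0255 0.2244]
handle [274 155   8  40 210] [555.5  26.7] [ 15.6 115.1] 84.6 z [0.27  0.276 0.28 ] mean [0.5527 0.0269 0.2752]
lip [390 169  10  42 224] [ 536.7 -376.9] [ 18.9 147.2] 81.6 z [0.056 0.073 0.079] mean [ 0.5343 -0.3753  0.0709]
blade [ 326  151   84   74 3859] [ 552.7 -296.3] [303.8 268.6] 89.7 z [-0.002  0.004  0.01 ] mean [ 0.5487 -0.2798  0.004 ]
rest [197 151  56  50 822] [581.2 217.2] [178.5 149.4] 81.0 z [0.036 0.108 0.16 ] mean [0.5777 0.2051 0.1034]
resttop [209 151  15  45 278] [581.6 229.5] [ 32.  146.5] 84.9 z [0.144 0.156 0.162] mean [0.5795 0.2332 0.1553]
gift [145 207  40  34 785] [421.8 427.5] [120.2  81.4] 65.3 z [0.039 0.045 0.05 ] mean [0.4214 0.4253 0.0451]
label [392 220  31  28 594] [ 382.2 -418.6] [ 95.4 101.5] 15.2 z [0.049 0.061 0.066] mean [ 0.3817 -0.4165  0.0607]
tape [348 249  27  27 233] [ 284.7 -260.4] [91.5 90.6] 89.0 z [0.038 0.044 0.049] mean [ 0.2868 -0.2577  0.044 ]
```

View pics/t0c.png

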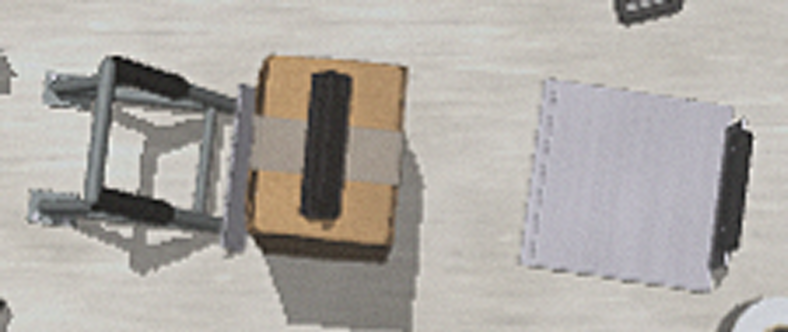

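The carton yaw is about 84.5°, the plate about 81° and the rest about 84°. I'll raise the arm and turn it, then work out the shift to the handle.

```bash
cat >> h.py <<'E'
def to(x,y,z,yawdeg=None):
    o=get_obs();Rm=R.from_euler('xyz',o['ee_rot']).as_matrix()
    d=(np.array([x,y,z])-o['tool_pos'])*1000
    ax=np.degrees(np.arctan2(Rm[1,0],Rm[0,0]))
    print('t',o['time'],'pos',np.round(o['tool_pos'],4),'yaw',round(ax,2),'tool shift mm',np.round(Rm.T@d,1),'turn',None if yawdeg is None else round((ax-yawdeg+180)%360-180,1),'w',round(float(o['width']),4))
E
python3 -m creep '[[[0,0,-55,-9],[0,0,-55,-9]]]'
python3 -c "
from h import *
to(.5545,.0267,.32,174.5)"
```

```text
time: 0.35
tool_pos: [0.2212, 0.5026, 0.3149]
ee_rot: [-3.138, -0.002, 3.046]
wrist_force: [-0.1, 1.1, 0.4]
width: 0.094
t 0.35 pos [0.2212 0.5026 0.3149] yaw 174.53 tool shift mm [-377.1 -442.    -4.1] turn 0.0 w 0.094
```

```bash
python3 -m creep '[[[-32,-37,0,0],[-32,-37,0,0],[-32,-37,0,0],[-32,-37,0,0],[-32,-37,0,0],[-32,-37,0,0],[-32,-37,0,0],[-32,-37,0,0]]]'
python3 -m creep '[[[-32,-37,0,0],[-32,-37,0,0],[-32,-37,0,0],[-25,-35,0,0],[0,0,0,0]]]'
python3 -c "
from h import *
to(.5545,.0267,.25,174.5)
s=shot('wrist','w1');"
```

```text
time: 1.35
tool_pos: [0.4472, 0.1817, 0.315]
ee_rot: [-3.142, -0.001, 3.041]
wrist_force: [0.1, -0.3, -0.5]
width: 0.094
time: 1.98
tool_pos: [0.553, 0.0233, 0.3136]
ee_rot: [-3.141, -0.003, 3.037]
wrist_force: [0.2, -0.4, 0.5]
width: 0.0939
t 1.975 pos [0.553  0.0233 0.3136] yaw 173.99 tool shift mm [-1.3  3.6 63.6] turn -0.5 w 0.0939
```

View pics/w1.png

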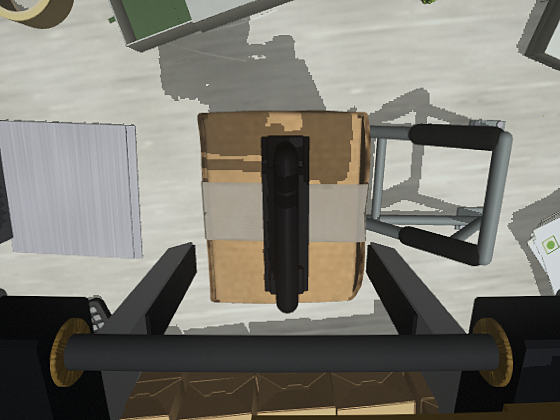

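The wrist view shows the bar (285,220) between the fingers and square to them. The rest is on the right and the plate on the left. Now I'll descend and close.

```bash
python3 -m creep '[[[-1,3,30,-0.5],[0,0,25,0],[0,0,8,0],[0,0,0,0]]]'
python3 -m creep '[[[0,0,0,0],[0,0,0,0],[0,0,0,0],[0,0,0,0]]]' 0
python3 -c "
from h import *
to(.5545,.0267,.25,174.5)"
```

```text
time: 2.52
tool_pos: [0.5532, 0.0294, 0.2525]
ee_rot: [3.141, -0.0, 3.051]
wrist_force: [-0.2, 0.1, -0.5]
width: 0.0939
time: 3.02
tool_pos: [0.5538, 0.0286, 0.2527]
ee_rot: [3.141, 0.0, 3.05]
wrist_force: [-0.1, -0.0, 0.6]
width: 0.0577
t 3.025 pos [0.5538 0.0286 0.2527] yaw 174.73 tool shift mm [-0.9 -1.8  2.7] turn 0.2 w 0.0577
```

```bash
python3 -m creep '[[[0,0,0,0],[0,0,0,0],[0,0,0,0],[0,0,0,0],[0,0,0,0],[0,0,0,0]]]' 0
python3 -m creep '[[[0,13.5,-3,0],[0,13.7,-2.3,0],[0,13.8,-1.7,0],[0,13.8,-1,0]]]'
python3 -c "
from h import *
to(.5545,.0267,.25,174.5)"
```

```text
time: 3.78
tool_pos: [0.5535, 0.0269, 0.2525]
ee_rot: [-3.138, -0.0, 3.048]
wrist_force: [-0.6, -4.9, -0.7]
width: 0.0151
time: 4.28
tool_pos: [0.5587, 0.0815, 0.2614]
ee_rot: [-3.138, 0.001, 3.047]
wrist_force: [-1.3, -5.0, 1.4]
width: 0.0149
t 4.275 pos [0.5587 0.0815 0.2614] yaw 174.6 tool shift mm [ -1.  -54.9  11.6] turn 0.1 w 0.0149
```

```bash
python3 -m creep '[[[0,13.8,-0.2,0],[0,13.8,0.4,0],[0,13.8,1.1,0],[0,13.8,1.8,0],[0,13.6,2.5,0]]]'
python3 -c "
from h import *
to(.5545,.0267,.25,174.5)
s=shot('scene','s1');"
```

```text
time: 4.9
tool_pos: [0.5652, 0.1531, 0.2543]
ee_rot: [3.141, -0.0, 3.05]
wrist_force: [0.8, -1.5, 1.3]
width: 0.0151
t 4.9 pos [0.5652 0.1531 0.2543] yaw 174.77 tool shift mm [  -0.9 -126.8    4.2] turn 0.3 w 0.0151
```

View pics/s1.png

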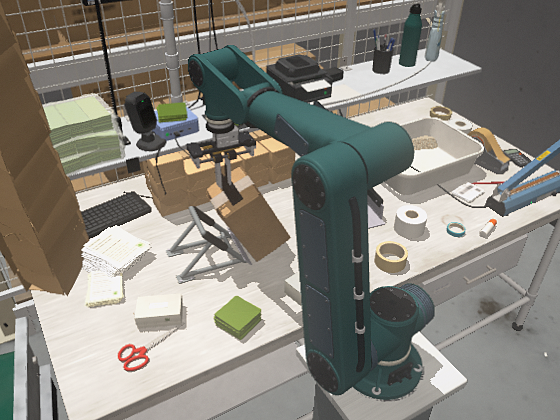

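The carton at (255,215) is tipping cleanly toward the rest, and the force is falling as expected near balance. I'll continue the arc.

```bash
python3 -m creep '[[[0,13.5,3.2,0],[0,13.3,3.9,0],[0,13.1,4.5,0],[0,10,4,0]]]'
python3 -m creep '[[[0,7,3,0],[0,6,3,0],[0,0,0,0]]]'
python3 -c "
from h import *
to(.5545,.0267,.25,174.5)"
```

```text
time: 5.45
tool_pos: [0.5696, 0.2027, 0.2385]
ee_rot: [3.141, -0.0, 3.05]
wrist_force: [1.5, -0.0, 0.5]
width: 0.0156
time: 5.82
tool_pos: [0.5707, 0.2149, 0.2329]
ee_rot: [3.141, -0.0, 3.05]
wrist_force: [2.2, 0.6, -1.9]
width: 0.0154
t 5.825 pos [0.5707 0.2149 0.2329] yaw 174.77 tool shift mm [  -1.  -188.9  -17.2] turn 0.3 w 0.0154
```

```bash
python3 -m creep '[[[0,0,0,0],[0,0,0,0],[0,0,0,0],[0,0,0,0]]]' 0.36
python3 -m creep '[[[0,0,-30,0],[0,0,-50,0],[0,0,-20,0],[0,0,0,0]]]'
python3 - <<'E'
from h import *
to(.5545,-.3765,.20,171.3)
s=shot('top','t2');P=cloud(s);
im=cv2.resize(s['color'][135:230,185:410],None,fx=3.5,fy=3.5,interpolation=cv2.INTER_CUBIC)
cv2.imwrite('pics/t2c.png',im[:,:,::-1])
E
```

```text
time: 6.32
tool_pos: [0.5707, 0.2142, 0.2335]
ee_rot: [3.141, -0.0, 3.049]
wrist_force: [0.1, 0.1, -0.2]
width: 0.0339
time: 6.82
tool_pos: [0.5714, 0.2145, 0.3358]
ee_rot: [3.14, 0.005, 3.05]
wrist_force: [0.1, -0.4, -1.3]
width: 0.0337
t 6.825 pos [0.5714 0.2145 0.3358] yaw 174.73 tool shift mm [ -36.9 -590.3  134.9] turn 3.4 w 0.0337
```

View pics/t2c.png

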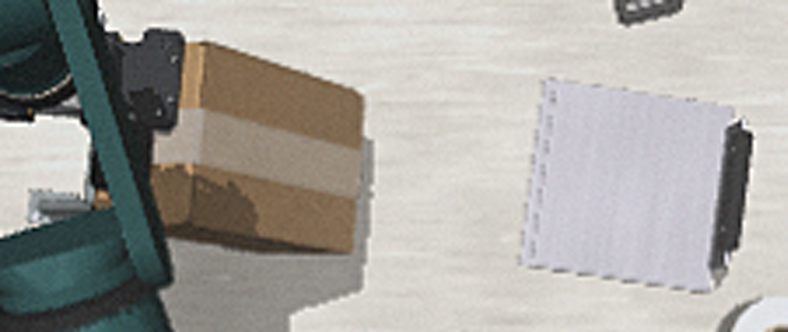

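```bash
python3 - <<'E'
from h import *
P=cloud(load('t2'))
def w(a,b):
    u,v=int(round(185+a/3.5-.4)),int(round(135+b/3.5-.4)); return np.nanmedian(P[v-1:v+2,u-1:u+2].reshape(-1,3),0)
for n,l in dict(blade=[(545,78),(735,108),(712,292),(522,265)],cart=[(363,95),(350,253)]).items():
    q=[]
    for a in l:
        # intersect using local depth slightly inside
        q.append(w(*a)); print(n,a,np.round(q[-1],4))
m=(np.abs(P[...,2]-.07)<.03);u,v=np.meshgrid(np.arange(560),np.arange(420));m&=(u>380)&(u<405)&(v>160)&(v<215)&(P[...,2]>.055)
q=P[m];print('lip',m.sum(),q.mean(0),np.percentile(q,[3,97],axis=0)); d=q[:,:2]-q[:,:2].mean(0);U,S,V=np.linalg.svd(d,full_matrices=False);print(V[0],np.degrees(np.arctan2(V[0][1],V[0][0])))
b=(u>180)&(u<300)&(v>140)&(v<215)&(P[...,2]>.1)&(P[...,2]<.25)&(u>238)
q=P[b];c=q-q.mean(0);n=np.linalg.svd(c[::3],full_matrices=False)[2][2];print('carton bottom/front plane normal',n*np.sign(n[2]),q.mean(0))
E
python3 -m creep '[[[0,-48,0,3.4],[0,-48,0,0],[0,-48,0,0],[0,-48,0,0],[0,-48,0,0],[0,-48,0,0],[0,-48,0,0],[0,-48,0,0]]]' 1
python3 -m creep '[[[0,-48,0,0],[0,-48,10,0],[0,-48,20,0],[-5,-48,30,0],[0,0,30,0],[0,0,30,0],[0,0,10,0],[0,0,0,0]]]'
python3 -c "
from h import *
to(.5345,-.3755,.041,171.3)"
```

```text
blade (545, 78) [ 0.6633 -0.1986  0.0018]
blade (735, 108) [ 0.6331 -0.3997  0.0029]
blade (712, 292) [ 0.4397 -0.3701 -0.0011]
blade (522, 265) [ 4.695e-01 -1.732e-01 -1.000e-04]
cart (363, 95) [ 0.6296 -0.0068  0.0954]
cart (350, 253) [0.4778 0.0042 0.0064]
lip 214 [ 0.53425236 -0.37550512  0.07180421] [[ 0.47544718 -0.38961696  0.05663336]
 [ 0.59440054 -0.36273379  0.08007908]]
[-0.98776544  0.15594693] 171.02828087927983
carton bottom/front plane normal [-0.12666016 -0.74453565  0.65545699] [0.55604056 0.07592273 0.1812865 ]
time: 7.88
tool_pos: [0.5147, -0.1669, 0.3308]
ee_rot: [3.14, -0.004, 2.99]
wrist_force: [0.7, 0.2, -0.4]
width: 0.0939
time: 8.88
tool_pos: [0.4912, -0.3555, 0.2017]
ee_rot: [3.14, -0.003, 2.991]
wrist_force: [-0.0, -0.1, 0.5]
width: 0.0941
t 8.875 pos [ 0.4912 -0.3555  0.2017] yaw 171.35 tool shift mm [-46.2 -13.5 160.6] turn 0.0 w 0.0941
```

```bash
python3 -m creep '[[[-23,-7,40,0],[-23,-7,40,0],[0,0,0,0]]]'
python3 - <<'E'
from h import *
to(.5355,-.378,.041,171.2)
s=shot('top','t3');P=cloud(s);shot('wrist','w3')
im=cv2.resize(s['color'][125:235,180:415],None,fx=3.4,fy=3.4,interpolation=cv2.INTER_CUBIC)
cv2.imwrite('pics/t3c.png',im[:,:,::-1])
E
```

```text
time: 9.25
tool_pos: [0.5345, -0.3758, 0.1196]
ee_rot: [3.138, -0.006, 2.991]
wrist_force: [0.1, 0.2, -0.6]
width: 0.0941
t 9.25 pos [ 0.5345 -0.3758  0.1196] yaw 171.38 tool shift mm [-1.7 -2.3 78.6] turn 0.2 w 0.0941
```

View pics/t3c.png

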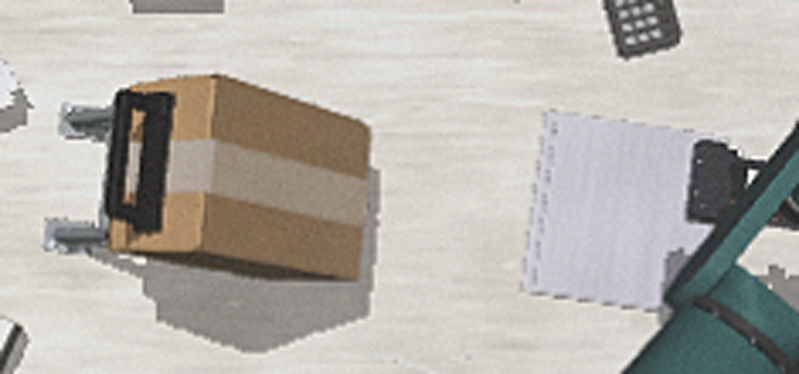

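View pics/w3.png

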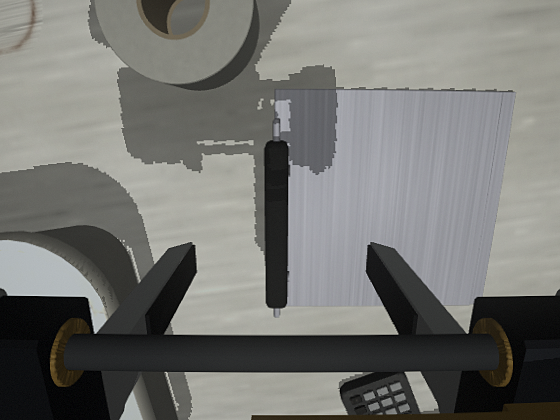

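The wrist view shows the lip (277,225) centred and parallel between the fingers. The top view shows the carton leaning freely. I'll descend and grip while measuring the carton's yaw.

```bash
python3 -m creep '[[[-2,-1,40,0.2],[0,0,30,0],[0,0,8,0],[0,0,0,0]]]'
python3 -m creep '[[[0,0,0,0],[0,0,0,0],[0,0,0,0],[0,0,0,0],[0,0,0,0],[0,0,0,0],[0,0,0,0],[0,0,0,0]]]' 0
python3 -m creep '[[[0,0,0,0],[0,0,0,0]]]' 0
python3 - <<'E'
from h import *
P=cloud(load('t3'))
u,v=np.meshgrid(np.arange(560),np.arange(420))
poly=np.array([(212,78),(366,126),(357,272),(206,248)],float)/3.4+[180,125]
m=np.zeros((420,560),np.uint8);cv2.fillPoly(m,[np.round(poly).astype(int)],1);m=cv2.erode(m,np.ones((3,3)))
q=P[m>0];n=np.linalg.svd(q-q.mean(0),full_matrices=False)[2][2];n*=np.sign(n[2])
print('front n',n,'yaw',np.degrees(np.arctan2(-n[1],-n[0])),'tilt',np.arctan2(n[2],np.hypot(n[0],n[1])),'mean',q.mean(0))
# in-plane rect
yaw=np.arctan2(-n[1],-n[0]);ax=np.array([np.sin(yaw),-np.cos(yaw),0]);up=np.cross(n,ax)
m2=(u>235)&(u<295)&(v>135)&(v<215);d=(P-q.mean(0))@n;m2&=abs(d)<.007
Q=P[m2]-q.mean(0);r=cv2.minAreaRect((np.c_[Q@ax,Q@up]*1000).astype(np.float32));print(r)
c=q.mean(0)+ax*r[0][0]/1000+up*r[0][1]/1000;cc=c-n*.067;print('face centre',c,'carton centre',cc)
z=-(-np.cross(ax,n)); 
h=(P[...,2]>.235)&(u>205)&(u<240)&(v>140)&(v<200);print('hi',np.nanmean(P[h],0))
to(.56,.1,.041,174.5)
E
```

```text
time: 9.85
tool_pos: [0.5375, -0.3789, 0.0475]
ee_rot: [-3.14, 0.003, 2.987]
wrist_force: [-0.3, 0.0, -0.3]
width: 0.094
time: 10.85
tool_pos: [0.5369, -0.3786, 0.0452]
ee_rot: [-3.141, 0.0, 2.987]
wrist_force: [-0.4, -3.3, 0.1]
width: 0.0174
time: 11.1
tool_pos: [0.5368, -0.3788, 0.0452]
ee_rot: [-3.141, 0.0, 2.987]
wrist_force: [-0.1, -2.6, -0.9]
width: 0.0157Traceback (most recent call last):
  File "<stdin>", line 6, in <module>
    u, s, vh = gufunc(a, signature=signature)
               ~~~~~~^^^^^^^^^^^^^^^^^^^^^^^^
    raise LinAlgError("SVD did not converge")
numpy.linalg.LinAlgError: SVD did not converge
```

Run:
```python
from h import *
P=cloud(load('t3'))
u,v=np.meshgrid(np.arange(560),np.arange(420))
poly=np.array([(212,78),(366,126),(357,272),(206,248)],float)/3.4+[180,125]
m=np.zeros((420,560),np.uint8);cv2.fillPoly(m,[np.round(poly).astype(int)],1);m=cv2.erode(m,np.ones((3,3)))
q=P[m>0];q=q[np.isfinite(q[:,0])]
for i in range(3):
    c0=q.mean(0);n=np.linalg.svd(q-c0,full_matrices=False)[2][2];n*=np.sign(n[2]);q=q[abs((q-c0)@n)<.008]
yaw=np.arctan2(-n[1],-n[0])
print('yaw',np.degrees(yaw),'tilt',np.arctan2(n[2],np.hypot(n[0],n[1])))
ax=np.array([np.sin(yaw),-np.cos(yaw),0]);up=np.cross(n,ax)
m2=(u>235)&(u<295)&(v>135)&(v<215)&(abs((P-c0)@n)<.006)
Q=P[m2]-c0;r=cv2.minAreaRect((np.c_[Q@ax,Q@up]*1000).astype(np.float32));print(r)
c=c0+ax*r[0][0]/1000+up*r[0][1]/1000;cc=c-n*.067
up=up*np.sign(up[2]);heel=cc-n*.067-up*.1135;print('face centre',c,'carton centre',cc,'heel',heel)
to(.56,.1,.041,174.5)
```

```text
yaw 84.75750259386264 tilt 0.7068863080551614
((-0.7244491577148438, -8.755355834960938), (227.43112182617188, 160.584716796875), 89.67693328857422)
face centre [0.55739611 0.0657461  0.17295503] carton centre [0.5620511  0.11647897 0.12944058] heel [ 5.59970690e-01  9.38054316e-02 -3.77875253e-04]
t 11.1 pos [ 0.5368 -0.3788  0.0452] yaw 171.12 tool shift mm [ 51.  476.6   3.8] turn -3.4 w 0.0157
```

The carton's heel is at (0.560, 0.094), its yaw is 84.7° and its tilt 0.707. I'll slide the plate there, square to it.

```bash
python3 -m creep '[[[0,0,0,-1.8],[0,0,0,-1.8],[7,20,0,0],[7,30,0,0],[6,30,0,0],[0,30,0,0],[0,30,0,0],[0,0,0,0]]]'
python3 - <<'E'
from h import *
to(.5418,-.1029,.045,174.7)
s=shot('top','t4');P=cloud(s)
im=cv2.resize(s['color'][125:235,180:415],None,fx=3.4,fy=3.4,interpolation=cv2.INTER_CUBIC)
cv2.imwrite('pics/t4c.png',im[:,:,::-1])
E
```

```text
time: 12.1
tool_pos: [0.5298, -0.2344, 0.0452]
ee_rot: [3.139, -0.001, 3.054]
wrist_force: [1.1, 2.8, -1.5]
width: 0.0154
t 12.1 pos [ 0.5298 -0.2344  0.0452] yaw 174.96 tool shift mm [ -0.4 132.1   0.5] turn 0.3 w 0.0154
```

View pics/t4c.png

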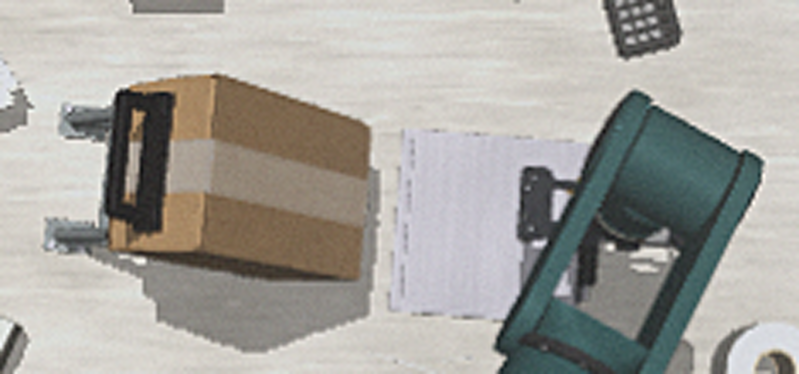

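Run:
```python
from h import *
P=cloud(load('t4'))
def w(a,b,z=.004):
    # xy of pixel ray at plane z, using local affine of neighbours' cloud scaled: use camera centre
    s=load('t4');E=np.array(s['extrinsics']);C=-E[:3,:3].T@E[:3,3]
    K=np.array([[s['fx'],0,s['cx']],[0,s['fy'],s['cy']],[0,0,1.]])
    n=cv2.undistortPoints(np.array([[[180+a/3.4-.35,125+b/3.4-.35]]]),K,np.array(s['distortion'],float))[0,0]
    d=E[:3,:3].T@np.array([n[0],n[1],1]);return (C+d*(z-C[2])/d[2])[:2]
A=w(403,130);B=w(392,310);C=w(587,142)
print(A,B,C,'nose',(A+B)/2,'width',np.linalg.norm(A-B),'yaw from nose',np.degrees(np.arctan2(*(A-B)[::-1]))+90,'from side',np.degrees(np.arctan2(*(A-C)[::-1])))
h=np.array([.55997,.0938]);a=np.radians(84.76);x=np.array([np.cos(a),np.sin(a)]);y=np.array([-x[1],x[0]])
d=(A+B)/2-h;print('nose rel heel: along',d@x,'lat',d@y)
```

```text
[ 0.64176286 -0.04546775] [ 0.44922747 -0.03221643] [ 0.62813548 -0.24227154] nose [ 0.54549517 -0.03884209] width 0.1929908649907604 yaw from nose 86.06280581068609 from side 86.03896258659313
nose rel heel: along -0.13340971509940655 lat 0.002300429468088077
```

```bash
python3 -m creep '[[[0,0,0,1.2],[0,25,0,0],[0,25,0,0],[0,25,0,0],[0,20,0,0],[0,15,0,0],[0,10,0,0],[0,0,0,0]]]'
python3 -m creep '[[[0,4,0,0],[0,4,0,0],[0,3,0,0],[0,0,0,0]]]'
python3 -c "
from h import *
to(.5418,-.1029,.045,174.7)"
```

```text
time: 13.15
tool_pos: [0.5436, -0.1164, 0.0452]
ee_rot: [3.14, -0.0, 3.03]
wrist_force: [1.4, 2.3, -1.6]
width: 0.0161
time: 13.65
tool_pos: [0.5451, -0.1085, 0.0458]
ee_rot: [-3.138, 0.002, 3.029]
wrist_force: [0.3, -4.9, -2.3]
width: 0.0156
t 13.65 pos [ 0.5451 -0.1085  0.0458] yaw 173.55 tool shift mm [3.9 5.2 0.8] turn -1.2 w 0.0156
```

```bash
python3 -m creep '[[[0,3,0,0],[0,2,0,0],[0,0,0,0],[0,0,0,0]]]'
python3 - <<'E'
from h import *
to(.5418,-.1029,.045,174.7)
s=shot('top','t5')
im=cv2.resize(s['color'][125:235,180:415],None,fx=3.4,fy=3.4,interpolation=cv2.INTER_CUBIC)
cv2.imwrite('pics/t5c.png',im[:,:,::-1])
E
```

```text
time: 14.15
tool_pos: [0.5466, -0.1073, 0.0471]
ee_rot: [-3.131, 0.005, 3.029]
wrist_force: [0.9, -12.5, 1.0]
width: 0.0161
t 14.15 pos [ 0.5466 -0.1073  0.0471] yaw 173.52 tool shift mm [5.2 3.9 2.1] turn -1.2 w 0.0161
```

View pics/t5c.png

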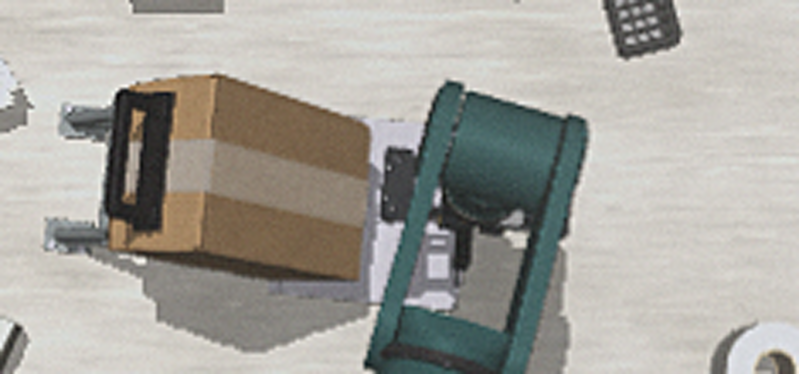

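The plate is home: it stopped advancing and the force rose to 12 N. I'll relax, release and retreat upward.

```bash
python3 -m creep '[[[0,-4,1,0],[0,0,0,0]]]'
python3 -m creep '[[[0,0,0,0],[0,0,0,0],[0,0,0,0],[0,0,0,0]]]' 0.7
python3 -m creep '[[[0,0,-40,0],[0,-20,-60,0],[0,-20,-60,0],[0,0,-60,0],[0,0,-60,0],[0,0,-20,0],[0,0,0,0]]]' 0.7
python3 - <<'E'
from h import *
to(.572,.2145,.336,174.7)
s=shot('top','t6');P=cloud(s)
im=cv2.resize(s['color'][125:235,180:415],None,fx=3.4,fy=3.4,interpolation=cv2.INTER_CUBIC)
cv2.imwrite('pics/t6c.png',im[:,:,::-1])
u,v=np.meshgrid(np.arange(560),np.arange(420))
poly=np.array([(212,78),(366,126),(357,272),(206,248)],float)/3.4+[180,125]
m=np.zeros((420,560),np.uint8);cv2.fillPoly(m,[np.round(poly).astype(int)],1);m=cv2.erode(m,np.ones((3,3)))
q=P[m>0];q=q[np.isfinite(q[:,0])]
for i in range(3):
    c0=q.mean(0);n=np.linalg.svd(q-c0,full_matrices=False)[2][2];n*=np.sign(n[2]);q=q[abs((q-c0)@n)<.008]
print('yaw',np.degrees(np.arctan2(-n[1],-n[0])),'tilt',np.arctan2(n[2],np.hypot(n[0],n[1])))
E
```

```text
time: 14.45
tool_pos: [0.5454, -0.1081, 0.0453]
ee_rot: [-3.138, 0.002, 3.028]
wrist_force: [-0.9, -6.6, 0.3]
width: 0.0159
time: 14.95
tool_pos: [0.5447, -0.1054, 0.0442]
ee_rot: [3.141, -0.0, 3.029]
wrist_force: [0.0, 0.2, 0.1]
width: 0.0524
time: 15.82
tool_pos: [0.5409, -0.1452, 0.3452]
ee_rot: [-3.141, 0.005, 3.029]
wrist_force: [0.8, -1.2, -1.0]
width: 0.0657
t 15.825 pos [ 0.5409 -0.1452  0.3452] yaw 173.55 tool shift mm [  9.6 360.9   8.8] turn -1.2 w 0.0657
yaw 84.56177988334721 tilt 0.706019585412305
```

View pics/t6c.png

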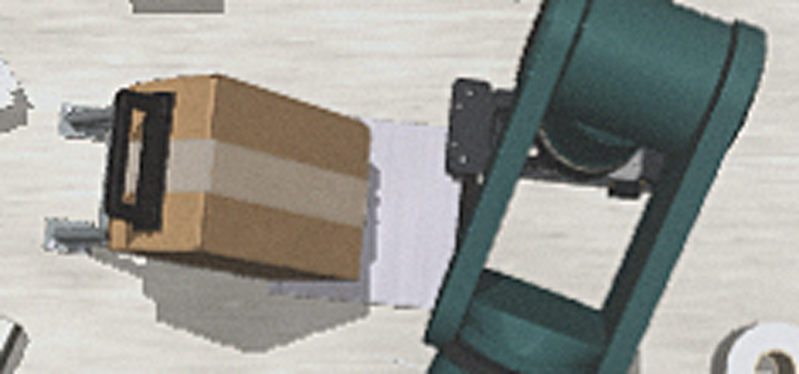

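Run:
```python
from h import *
s=load('t6');E=np.array(s['extrinsics']);C=-E[:3,:3].T@E[:3,3]
K=np.array([[s['fx'],0,s['cx']],[0,s['fy'],s['cy']],[0,0,1.]])
def w(a,b,z=.004):
    n=cv2.undistortPoints(np.array([[[180+a/3.4-.35,125+b/3.4-.35]]]),K,np.array(s['distortion'],float))[0,0]
    d=E[:3,:3].T@np.array([n[0],n[1],1]);return (C+d*(z-C[2])/d[2])[:2]
h=np.array([.55997,.0938]);a=np.radians(84.66);x=np.array([np.cos(a),np.sin(a)]);y=np.array([-x[1],x[0]])
for p in [(375,120),(440,125),(272,293),(372,303),(428,307)]:
    q=w(*p)-h;print(p,'along',round(q@x,4),'lat',round(q@y,4))
```

```text
(375, 120) along -0.1003 lat -0.1025
(440, 125) along -0.17 lat -0.1033
(272, 293) along -0.0078 lat 0.0918
(372, 303) along -0.1141 lat 0.093
(428, 307) along -0.1734 lat 0.092
```

```bash
python3 -m creep '[[[0,0,0,-1.2],[3,52,0,0],[0,52,0,0],[0,52,0,0],[0,52,0,0],[0,52,0,0],[0,52,0,0],[0,49,0,0]]]' 0.4
python3 -m creep '[[[0,0,0,0],[0,0,0,0]]]'
python3 -c "
from h import *
to(.5707,.2142,.2335,174.7)
s=shot('wrist','w6')"
```

```text
time: 16.88
tool_pos: [0.5698, 0.2164, 0.3405]
ee_rot: [-3.14, -0.004, 3.051]
wrist_force: [0.5, -0.2, -0.0]
width: 0.0381
time: 17.12
tool_pos: [0.5701, 0.2143, 0.3412]
ee_rot: [-3.14, -0.003, 3.05]
wrist_force: [-0.7, -0.7, -0.7]
width: 0.0373
t 17.125 pos [0.5701 0.2143 0.3412] yaw 174.76 tool shift mm [ -0.9   0.2 107.7] turn 0.1 w 0.0373
```

View pics/w6.png

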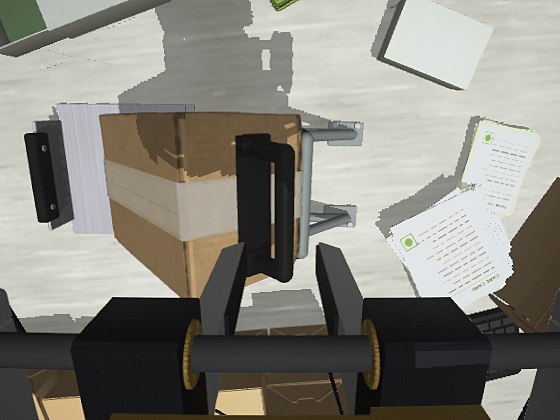

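The bar (282,215) lies centred between the fingers. I'll descend and grip.

```bash
python3 -m creep '[[[0,0,50,0],[0,0,40,0],[0,0,17,0],[0,0,0,0]]]'
python3 -m creep '[[[0,0,0,0],[0,0,0,0],[0,0,0,0],[0,0,0,0],[0,0,0,0],[0,0,0,0]]]' 0
python3 -c "
from h import *
to(.5707,.2142,.2335,174.7)"
```

```text
time: 17.68
tool_pos: [0.5701, 0.2135, 0.235]
ee_rot: [-3.141, -0.002, 3.048]
wrist_force: [-1.0, -0.7, 0.0]
width: 0.0378
time: 18.42
tool_pos: [0.5714, 0.2162, 0.2379]
ee_rot: [3.138, 0.004, 3.051]
wrist_force: [1.3, 4.8, 5.2]
width: 0.0154
t 18.425 pos [0.5714 0.2162 0.2379] yaw 174.81 tool shift mm [ 0.5 -2.   4.4] turn 0.1 w 0.0154
```

```bash
python3 -m creep '[[[0,-12.3,-5.7,0],[0,-12.9,-5.1,0],[0,-13.1,-4.5,0],[0,-13.3,-3.9,0]]]'
python3 -m creep '[[[0,-13.5,-3.2,0],[0,-13.6,-2.5,0],[0,-13.8,-1.8,0],[0,0,0,0]]]'
python3 - <<'E'
from h import *
to(.5707,.2142,.2335,174.7)
s=shot('scene','s7')
E
```

```text
time: 18.92
tool_pos: [0.567, 0.1639, 0.2574]
ee_rot: [3.139, 0.005, 3.051]
wrist_force: [1.7, 2.4, 4.3]
width: 0.0152
time: 19.42
tool_pos: [0.5627, 0.1207, 0.2646]
ee_rot: [-3.14, 0.004, 3.047]
wrist_force: [2.6, 0.2, 5.8]
width: 0.0149
t 19.425 pos [0.5627 0.1207 0.2646] yaw 174.6 tool shift mm [ 0.9 93.9 31. ] turn -0.1 w 0.0149
```

View pics/s7.png

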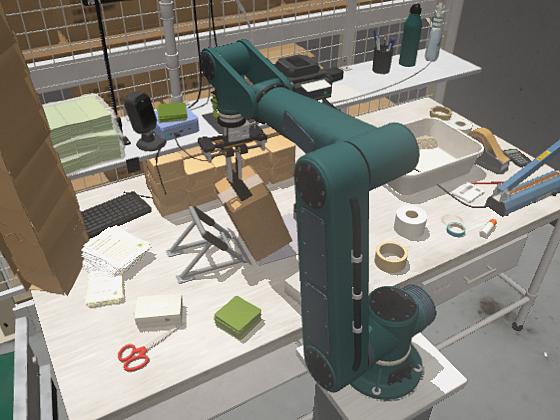

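The carton is partway down and under control, with the plate in place beneath it. I've now viewed 13 pictures, three over budget, so from here I'll check with numbers only.

```bash
python3 -m creep '[[[0,-13.8,-1.1,0],[0,-13.9,0,0],[0,-13.8,0.5,0],[0,-8,0.5,0]]]'
python3 -m creep '[[[0,-8,0.6,0],[0,-7,0.7,0],[0,-6,0.7,0],[0,-5,0.6,0],[0,0,0,0]]]'
python3 - <<'E'
from h import *
to(.5545,.027,.255,174.7)
s=shot('top','t8');P=cloud(s);u,v=np.meshgrid(np.arange(560),np.arange(420))
E
```

```text
time: 19.98
tool_pos: [0.5575, 0.0711, 0.2648]
ee_rot: [-3.139, 0.003, 3.047]
wrist_force: [-0.3, -1.6, 8.3]
width: 0.0151
time: 20.6
tool_pos: [0.5548, 0.0448, 0.2621]
ee_rot: [-3.137, 0.002, 3.047]
wrist_force: [-1.2, -3.1, 7.7]
width: 0.0153
t 20.6 pos [0.5548 0.0448 0.2621] yaw 174.57 tool shift mm [ -1.4 -17.8   7.2] turn -0.1 w 0.0153
```

```bash
python3 -m creep '[[[0,-5,0.2,0],[0,-4,0,0],[0,-4,0,0],[0,0,0,0]]]'
python3 -m creep '[[[0,-3,0,0],[0,-3,0,0],[0,0,0,0]]]'
python3 - <<'E'
from h import *
to(.5545,.027,.255,174.7)
E
```

```text
time: 21.15
tool_pos: [0.5535, 0.0331, 0.2602]
ee_rot: [-3.14, -0.0, 3.048]
wrist_force: [-2.3, -3.8, 4.9]
width: 0.015
time: 21.52
tool_pos: [0.5529, 0.0282, 0.2593]
ee_rot: [-3.141, -0.001, 3.049]
wrist_force: [-2.1, -2.7, 3.0]
width: 0.015
t 21.525 pos [0.5529 0.0282 0.2593] yaw 174.71 tool shift mm [-1.7 -1.   4.3] turn 0.0 w 0.015
```

```bash
python3 -m creep '[[[0,-2,0.2,0],[0,-2,0.2,0],[0,0,0,0]]]'
python3 -m creep '[[[0,-2,0.2,0],[0,-2,0.2,0],[0,0,0,0]]]'
python3 - <<'E'
from h import *
to(.5545,.027,.255,174.7)
s=shot('top','t9');P=cloud(s)
u,v=np.meshgrid(np.arange(560),np.arange(420))
m=(abs(P[...,2]-.235)<.02)&(u>250)&(u<312)&(v>145)&(v<215);q=P[m]
for i in range(4):
    c=q.mean(0);n=np.linalg.svd(q-c,full_matrices=False)[2][2];n*=np.sign(n[2]);q=q[abs((q-c)@n)<.006]
print(len(q),'n',n,'tilt',np.arccos(n[2]),c)
E
```

```text
time: 21.9
tool_pos: [0.5529, 0.0278, 0.2593]
ee_rot: [3.135, -0.001, 3.053]
wrist_force: [-0.9, 7.2, 2.3]
width: 0.0151
time: 22.28
tool_pos: [0.5526, 0.0245, 0.2601]
ee_rot: [3.134, 0.001, 3.054]
wrist_force: [-1.8, 8.5, 6.0]
width: 0.0149
t 22.275 pos [0.5526 0.0245 0.2601] yaw 174.98 tool shift mm [-1.6  2.6  5.1] turn 0.3 w 0.0149
684 n [-0.01748653 -0.00137389  0.99984616] tilt 0.017541317633116303 [0.5092199  0.03298397 0.22998215]
```

The force reversed, so the carton is seated flat. I'll relax, release and retreat.

```bash
python3 -m creep '[[[0,3,-0.5,0],[0,1,0,0],[0,0,0,0]]]'
python3 -m creep '[[[0,0,0,0],[0,0,0,0],[0,0,0,0],[0,0,0,0],[0,0,0,0],[0,0,0,0]]]' 0.8
python3 -m creep '[[[0,0,-20,0],[0,0,-40,0],[0,0,-30,0],[-20,40,0,0],[-20,50,0,0],[0,60,0,0],[40,50,0,0],[40,50,0,0]]]'
python3 -m creep '[[[40,40,0,0],[40,40,0,0],[40,30,0,0],[40,30,0,0],[0,0,0,0]]]'
python3 - <<'E'
from h import *
s=shot('top','t10');P=cloud(s);shot('scene','s10')
u,v=np.meshgrid(np.arange(560),np.arange(420));box=lambda a,b,c,d:(u>a)&(u<b)&(v>c)&(v<d)
Z=P[...,2]
def rect(m,n):
    k,l,st,ce=cv2.connectedComponentsWithStats(m.astype(np.uint8));i=1+np.argmax(st[1:,4]);q=P[l==i]
    r=cv2.minAreaRect((q[:,:2]*1000).astype(np.float32));print(n,np.round(r[0],1),np.round(r[1],1),round(r[2],1),np.round(q.mean(0),4));return q
q=rect(box(245,315,140,220)&(abs(Z-.231)<.012),'top')
for i in range(4):
    c=q.mean(0);n=np.linalg.svd(q-c,full_matrices=False)[2][2];n*=np.sign(n[2]);q=q[abs((q-c)@n)<.006]
print('tilt',n[:2],'z',c[2])
rect(box(245,315,140,220)&(Z>.255),'handle')
rect(box(310,355,150,220)&(Z>.05)&(Z<.1),'lip')
rect(box(140,195,200,250)&(Z>.03)&(Z<.07),'gift')
rect(box(385,425,210,255)&(Z>.04)&(Z<.09),'label')
rect(box(340,380,240,280)&(Z>.03)&(Z<.07),'tape')
im=cv2.resize(s['color'][125:235,180:415],None,fx=3.4,fy=3.4,interpolation=cv2.INTER_CUBIC)
cv2.imwrite('pics/t10c.png',im[:,:,::-1])
E
```

```text
time: 22.7
tool_pos: [0.5529, 0.0278, 0.2593]
ee_rot: [3.136, -0.001, 3.053]
wrist_force: [-1.3, 6.2, 2.8]
width: 0.0155
time: 23.45
tool_pos: [0.5529, 0.0243, 0.2596]
ee_rot: [3.142, 0.0, 3.049]
wrist_force: [-0.5, 0.8, -0.5]
width: 0.0719
time: 24.45
tool_pos: [0.5371, 0.2762, 0.3486]
ee_rot: [-3.141, -0.001, 3.049]
wrist_force: [0.0, -0.3, 0.4]
width: 0.0758
time: 25.08
tool_pos: [0.3887, 0.4306, 0.35]
ee_rot: [3.141, 0.0, 3.055]
wrist_force: [0.3, -0.2, 0.4]
width: 0.0752
top [554.2  27.5] [132.8 161.8] 84.0 [0.5521 0.0261 0.2293]
tilt [ 0.00288642 -0.0034194 ] z 0.22867420150071313
handle [554.3  28.1] [ 16.  114.3] 84.3 [0.5535 0.0279 0.28  ]
lip [ 543.5 -107.6] [ 16.4 143.4] 83.7 [ 0.5435 -0.1069  0.0728]
gift [422.  426.8] [120.5  80.6] 65.5 [0.4215 0.424  0.0456]
label [ 382.6 -418.9] [103.8  93.8] 89.9 [ 0.3817 -0.4166  0.0605]
tape [ 285.  -259.3] [90.8 90. ] 89.9 [ 0.2862 -0.2578  0.044 ]
```

```bash
python3 -c "
from bench import ticket
print(ticket.close_job())"
```

```text
the job is handed in; nothing more can be done
None
```

The carton now stands on the slip plate in front of the rest, and I handed the job in at about 25 s of the 67 s limit. No verdict is reported, so the results below are my own measurements.

I tipped the carton by its handle until it leaned on the rest by itself at about 0.71 rad, and let go. I then pushed the plate under it until it stopped at the heel, at about 12 N. Finally I lowered the carton by its handle onto the blade, released it and moved the arm clear.

My last check used top-camera depth only; I did not view a final picture:

| Check | Measured | Limit |
|---|---|---|
| Carton tilt | about 0.004 rad | 0.03 rad |
| Carton x on the plate | about +38 mm | -10 to 62 mm |
| Carton off the plate's centre line | about 4 mm | 18 mm |
| Carton out of square with the plate | about 0.5° | 0.12 rad (7°) |
| Carton's rear bottom edge | within a few mm of where it started | 50 mm from the rest's heel |
| Tape roll, gift box and label roll | moved no more than 1–2 mm (measurement noise) | 30 mm |

- **Height on the blade:** the carton top rose about 4 to 5 mm, which fits it sitting on the 5 mm blade. I did not measure that height directly, and it is close to the sensor noise.
- **Picture budget:** I viewed 13 pictures, three over the budget of 10.

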